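# Set the gap gauge with its thumb wheel

### The arm

A 6-joint arm with a two-finger parallel gripper is mounted at the origin on a cart in front of the work surface, level with it; the furniture and walls round the work are solid. World frame = base frame: x ahead of the robot, y to its left, z up, the work surface at z = 0. Lengths are in m, angles in rad, forces in N, time in s.
With the tool pointing down it reaches from about 0.4 to 0.925 m from the base axis. Payload 12.5 kg.
Tool frame: the origin (TCP) lies at the very end of the fingers, on their centre line; the grasp point (between the pads) lies 19 mm behind it; z points along the fingers, y is the line along which they close (so a half turn about z gives the same grasp; the last joint's range is limited). The gripper opens to 95 mm and grips with 3 to 60 N. Pads are 20 mm wide; open, the fingers measure 119 mm over their backs; the gripper's body (75 mm by 180 mm) begins 59 mm behind the grasp point.
Start: joints at [-1.324, 0.491, 1.559, -0, 1.092, -0.106], TCP at [0.216, -0.587, 0.215] pointing down, gripper open.
Joint ranges: [-3.1, 3.1], [-0.84, 2.19], [0.05, 2.79], [-1.13, 4.28], [0.06, 2.93], [-2.69, 2.69]. Speed limits (rad/s): [2.22, 2.22, 2.79, 3.14, 3.14, 3.14].

### API

Orientations are given as [roll, pitch, yaw] about the fixed x, y, z axes, in that order (R = Rz(yaw) Ry(pitch) Rx(roll)).
In Python, from bench import robot gives the robot as it stands.
- The arm moves only by the shell command python3 -m jog 'ROWS' [FORCE]. ROWS is a JSON object of lists of equal length, an entry for each row: "translation": the shift along the world's x, y, z as a fraction of full scale, a list of three; "dr": the turn, a rotation vector about the world's x, y, z as a fraction of full scale, a list of three; "gripper": the opening in per cent of the stroke, from 0 (shut) to 100 (fully open). In form: {"translation": [[dx, dy, dz], ...], "dr": [[ax, ay, az], ...], "gripper": [gripper, ...]}. A call has 1 to 8 rows; each row is the pose to reach, as a shift and turn from the pose commanded when the call began, turning the shorter way round; what a row does not reach only later rows make up. Full scale, the value 1, is 0.6 m for a shift and 180 degrees for a turn. A row lasts 1/10 s, in which the tool goes at most 50 mm and 8.59 degrees, less where a joint would pass 70% of its speed; a pose out of reach is approached as far as the arm can. A call with a number of a shift or a turn outside -1 to 1 is refused whole. A call with a gripper value outside its range is refused whole. The fingers move at their own pace and stop on an object; FORCE is the grip in N (left out, the last holds). Time passes only in rows, so rows that repeat a pose let the fingers close. It gives the time, the measured TCP pose, the force, the opening and the grip force at its end, in the units of the state.
- robot.read_state(): the state, without advancing time (a new reading comes with each control period).
- robot.capture(name): name is "scene" or "top" or "wrist"; returns a dict with "image" (420x560x3 uint8, red, green, blue), "depth" (420x560 float32, m along the optical axis (not along the pixel's ray), 0 where there is no reading), "fx", "fy", "cx", "cy" (pixels), "R" (3x3) and "t" (3): a world point X has camera coordinates R X + t. Camera axes: x right, y down, z forward; pixel columns grow to the right and rows downward; lengths in m; the calibration is good to about 2 mm. A picture is of the moment at which its call begins.
- robot.close_job(): hands the job in; it is judged then, once.
Trained networks look in the newest picture that a camera, given by its name, has taken for a name from the list of things; names that differ only in an ending like _2 or _b are one class to them, and where a whole thing is asked for, a point or a joint stands for the part that bears it (a point fixed in the world has none). Each returns a list of dicts, best first, with "score" (0 to 1); they miss things now and then, are a little off and sometimes report something else, mostly with a low value. They report only what shows in the picture. A call takes as long as a camera call.
- robot.find_in(camera, target): "point" ([x, y, z] in m, in the coordinates of the camera as it stood for that picture, good to about 4 mm: the middle of the surface that is visible of it).
- robot.trace(camera, target): "region" (420x560 bool, what is visible of it).
- robot.place_of(camera, target): "point" ([x, y, z] in m, in the coordinates of the camera as it stood for that picture, good to about 4 mm: a listed point, or the origin of a listed thing).
The state is a dict: "t": time; "qpos": joint angles; "dq": joint speeds; "joint_efforts": joint torques, N m; "tcp_pos": TCP position; "ee_rot": TCP orientation; "wrist_force": force on the tool from outside, world axes, zero at the start; "torque": the same for the moment, N m; "finger_gap": finger opening in m; "finger_force": force on a finger pad.
Only numpy, scipy, OpenCV 4.12 (cv2) and the standard library are available. Lean on these libraries where they do the work, as an engineer would, in place of code of your own. Each camera call takes 0.05 s, during which the arm holds its last target. There are 200 camera calls.

### The job

Set the bench gap gauge to its mark: press a fingertip on the top of the knurled adjuster wheel and roll it, stroke after stroke, until the sliding jaw has closed towards the anvil so far that its pointer stands opposite the tongue of the mark clip. Move the jaw only by the wheel, do not touch the jaw itself, and do not pick up or shift any of the loose parts lying round the gauge. Finish with the finger off the wheel.

Things in the scene. Friction and masses are not known exactly. Their poses are not given: they have to be found in the camera images.
- gap_gauge: Bench gap gauge, fixed: dark steel plate 112 x 300 x 12 mm. Origin on the bench near its middle; its y axis runs along the length, from the grey adjuster housing (at y = -100 mm; 51 mm in x, 80 mm in y, top 56 mm above the bench) to the fixed steel anvil (face at y = +85 mm, top 54 mm high). Its x axis points roughly away from the robot, the aluminium scale strip is on the -x side.
- wheel: Knurled adjuster wheel, 48 mm diameter, 18 mm wide; level axle along the gauge's x; origin on the axle, turning with it. Its top 14 mm stands out of a slot in the housing. Rolling its top along the gauge's +y (towards the anvil) drives the jaw towards the anvil, back opens it: 0.58 mm of jaw per mm of rim. Takes about 1 N along the rim, stays where left; needs several strokes.
- wheel_top (a point): Top of the wheel's rim, where the fingertip goes: 24 mm above the axle, 70 mm above the bench, 14 mm above the housing's top; fixed, does not turn with the wheel. The wheel is rigid; a light press of 3 to 10 N is enough for it to roll under the fingertip without slipping (very short strokes lose 1 to 3 mm of rim). Axes as the gauge.
- jaw: Sliding steel jaw, 40 mm wide, 26 mm long, top 52 mm above the bench, between housing and anvil, on a flat bar that runs into the housing. Origin at bench height under its measuring face (the one towards the anvil). It slides along the gauge's y, 70 mm in all, and is to be moved only by the wheel.
- pointer (a point): Tip of the pointer, a plain steel blade 3 mm wide that sticks out of the jaw towards the scale strip (-x), 29 mm above the bench; moves with the jaw. Axes as the gauge.
- mark (a point): Tip of the gauge mark: a tongue 6 mm wide (along the gauge's y) on the small brass clip with a thumbscrew, fixed on the scale strip; it points at the jaw's path and the pointer's tip passes 2 mm in front of it. 29 mm above the bench, axes as the gauge. The gap is right when the pointer is at the same gauge y as this point.
- bearing_0: Bystander, loose: small ball bearing ring, 52 mm wide, 16 mm high. Origin under its middle. Not to be moved.
- bearing_1: Bystander, loose: larger ball bearing ring, 62 mm wide, 16 mm high. Origin under its middle. Not to be moved.
- feeler_gauge: Bystander, loose: folded feeler gauge set, 105 x 17 x 10 mm. Origin under its middle. Not to be moved.
- piston: Bystander, loose: engine piston, 82 mm wide, 61 mm high. Origin under its middle. Not to be moved.
- conrod: Bystander, loose: connecting rod lying flat, 187 x 76 x 22 mm. Origin under its middle. Not to be moved.
- glue_tin: Bystander, loose: grey screw-top tin with a label, 73 mm wide, 124 mm high. Origin under its middle. Not to be moved.

How it is judged:
On the way:
1. a fingertip presses on the wheel (contact force between the fingers and wheel above 0.5 N), for 0.2 s.
At the end, for the whole second after the job is handed in: The jaw is at rest with the middle of its pointer opposite the 6 mm wide tongue of the mark clip, that is within 3 mm of the mark along the gauge (y of pointer in the frame of mark between -0.003 and 0.003 m and linear speed of jaw below 0.003 m/s); the robot touches nothing.
It fails at once if the jaw is touched by the robot instead of being driven by the wheel (contact force between any of the fingers, the arm and jaw above 1 N).
It fails at once if a loose part beside the gauge is picked up or shifted by more than 15 mm (distance of any of bearing_0, bearing_1, feeler_gauge, piston, conrod, glue_tin from where it was at the start of the episode above 0.015 m).
It also fails if it takes over 61 s, if anything falls off the work surface, if the arm or the gripper's body presses on something with over 40 N, if the wrist force passes 120 N, or if a joint passes its speed limit or range.

## Working session

There is one attempt and no reset: what is moved stays moved. The work goes in short steps, Python scripts to look and compute and a shell command to move; the robot and the scene stay as the last step left them, time stands still between calls to the robot, and variables do not carry over. Pictures are saved under pics/ and viewed, at most 10 in all, crops included, and the job is handed in when it is done.

```bash
mkdir -p pics
cat > h.py <<'E'
from bench import robot
import numpy as np, cv2
def cap(n,save=None):
    c=robot.capture(n)
    if save: cv2.imwrite('pics/'+save,cv2.cvtColor(c['image'],cv2.COLOR_RGB2BGR))
    return c
def w(c,p): return np.array(c['R']).T@(np.array(p)-np.array(c['t']))
def px(c,X):
    p=np.array(c['R'])@np.array(X)+np.array(c['t']); return (c['fx']*p[0]/p[2]+c['cx'],c['fy']*p[1]/p[2]+c['cy'])
E
python3 - <<'E'
from h import *
s=robot.read_state(); print(s['t'],s['tcp_pos'],s['ee_rot'],s['finger_gap'])
for n in('scene','top'):
    c=cap(n,n+'0.png'); print(n,w(c,[0,0,0]))
    for k in('gap_gauge','wheel_top','wheel','jaw','pointer','mark','glue_tin','piston','conrod','bearing_0','bearing_1','feeler_gauge'):
        for r in robot.place_of(n,k)[:1]: print(k,round(r['score'],2),w(c,r['point']).round(4),np.round(px(c,w(c,r['point']))))
E
```

```text
0.0 [ 0.21587928 -0.58626787  0.2140475 ] [-3.14045847e+00 -7.55538842e-05  3.52764145e-01] 0.09497671855208836
scene [-0.04580099  0.64753701  0.62202911]
gap_gauge 0.7 [0.5306 0.0609 0.0032] [293. 238.]
wheel_top 0.7 [ 0.488  -0.0359  0.0701] [337. 205.]
wheel 0.49 [ 0.4874 -0.0373  0.0478] [337. 213.]
jaw 0.65 [0.529  0.0578 0.0034] [294. 238.]
pointer 0.8 [0.4944 0.0673 0.0262] [302. 238.]
mark 0.45 [0.5173 0.1222 0.0285] [277. 243.]
glue_tin 0.72 [0.4955 0.0695 0.0269] [301. 238.]
piston 0.68 [ 0.6541  0.1036 -0.0022] [243. 224.]
conrod 0.91 [ 0.6088 -0.03    0.0028] [296. 209.]
bearing_0 0.93 [ 0.4475  0.1642 -0.    ] [285. 278.]
bearing_1 0.93 [ 0.4475  0.1642 -0.    ] [285. 278.]
feeler_gauge 0.69 [0.4132 0.061  0.0025] [332. 263.]
top [0.46819702 0.09209543 0.96803704]
gap_gauge 0.62 [ 0.4902 -0.038   0.0475] [328. 236.]
wheel_top 0.77 [ 0.4922 -0.034   0.0714] [328. 235.]
wheel 0.63 [ 0.4896 -0.0375  0.0465] [328. 236.]
jaw 0.93 [ 0.5277  0.0603 -0.0048] [280. 218.]
pointer 0.89 [0.4975 0.0656 0.0295] [278. 232.]
mark 0.22 [0.5005 0.0649 0.0321] [278. 230.]
glue_tin 0.74 [ 0.6241  0.2588 -0.0007] [189. 173.]
piston 0.75 [0.653  0.1028 0.0015] [261. 160.]
conrod 0.59 [ 0.6053 -0.0364  0.0057] [325. 183.]
bearing_0 0.69 [ 0.4442  0.1639 -0.0021] [231. 257.]
bearing_1 0.69 [ 0.4442  0.1639 -0.0021] [231. 257.]
feeler_gauge 0.74 [0.414  0.0618 0.0025] [278. 272.]
```

Run:
```python
import cv2,numpy as np
for n,(x,y,W,H) in {'scene':(200,150,200,150),'top':(170,140,240,160)}.items():
    i=cv2.imread(f'pics/{n}0.png')[y:y+H,x:x+W]
    cv2.imwrite(f'pics/{n}0c.png',cv2.resize(i,None,fx=800/W if n=='scene' else 3.3,fy=800/W if n=='scene' else 3.3,interpolation=cv2.INTER_CUBIC))
```

```text
(no output)
```

View pics/scene0c.png

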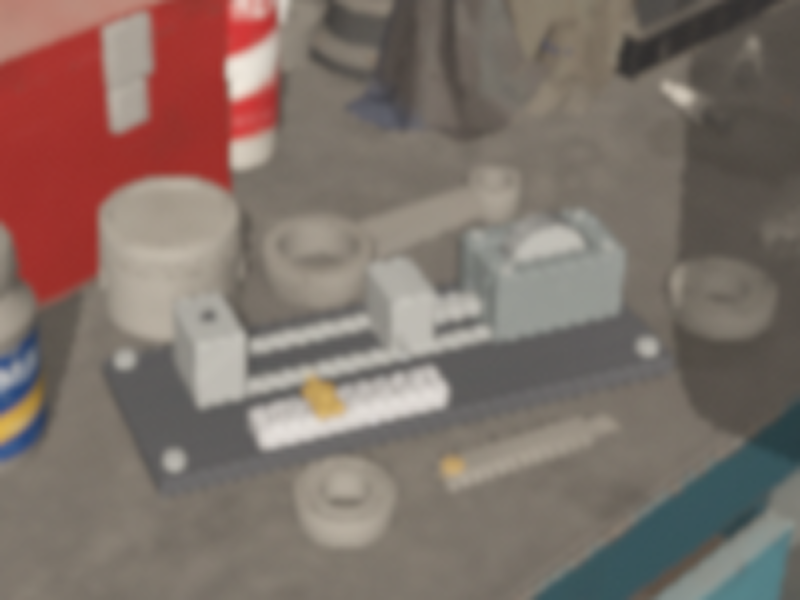

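View pics/top0c.png

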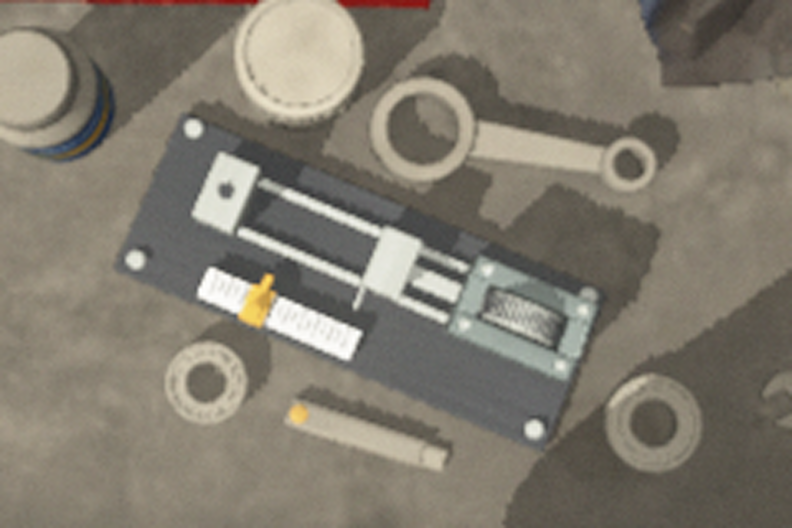

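The top view (crop coordinates) shows the wheel at (522,318), the jaw at (392,262), its pointer tip at (359,305) and the brass tongue tip at (268,278). The plate's axis tilts about 23° from world y. The network's "mark" in the top view landed on the pointer, so I reject that one and measure from pixels instead.

```bash
cat >> h.py <<'E'
def bp(c,u,v,z):
    R=np.array(c['R']);C=-R.T@np.array(c['t']);d=R.T@np.array([(u-c['cx'])/c['fx'],(v-c['cy'])/c['fy'],1]);return C+d*(z-C[2])/d[2]
E
python3 - <<'E'
from h import *
c=cap('top')
f=lambda a,b,z:bp(c,170+(a+.5)/3.3-.5,140+(b+.5)/3.3-.5,z)
s=[f(193,128,.013),f(590,296,.013),f(135,260,.013),f(534,429,.013)]
d=(s[0]-s[1])+(s[2]-s[3]); d=d[:2]/np.linalg.norm(d[:2]); print('dir',d,'yaw',np.arctan2(-d[0],d[1]),'origin',sum(s)/4)
o=(sum(s)/4)[:2]
P=f(359,305,.029);M=f(268,278,.029);W=f(522,318,.07);print(P,M,W,'gap',(M-P)[:2]@d)
print('gauge y', [(k[:2]-o)@d for k in (P,M,W)])
r=robot.trace('top','wheel')
if r:
    v,u=np.nonzero(r[0]['region']);print(r[0]['score'],u.mean(),v.mean(),bp(c,u.mean(),v.mean(),.065), c['depth'][v,u].min())
st=robot.read_state();print(st['tcp_pos'],st['ee_rot'],st['wrist_force'],st['t'])
E
```

```text
dir [0.37696943 0.9262257 ] yaw -0.3865221525756494 origin [0.51526493 0.06108029 0.013     ]
[0.49726659 0.06372855 0.029     ] [0.5134762  0.12133425 0.029     ] [ 0.48950325 -0.03361045  0.07      ] gap 0.05946641392400511
gauge y [np.float64(-0.004331945323372843), np.float64(0.05513446860063227), np.float64(-0.09741636507121029)]
0.61 326.88839285714283 235.12053571428572 [ 0.49138504 -0.03240746  0.065     ] 0.0
[ 0.21598902 -0.58652124  0.21465677] [3.14150739e+00 8.08528884e-06 3.52790578e-01] [-0.40513651  0.01061604  0.42527891] 1.4
```

```bash
python3 -m jog '{"translation":[[0.45,0.904,-0.08],[0.45,0.904,-0.08],[0.45,0.904,-0.08],[0.45,0.904,-0.08],[0.45,0.904,-0.08],[0.45,0.904,-0.08],[0.45,0.904,-0.08],[0.45,0.904,-0.08]],"dr":[[0,0,-0.2355],[0,0,-0.2355],[0,0,-0.2355],[0,0,-0.2355],[0,0,-0.2355],[0,0,-0.2355],[0,0,-0.2355],[0,0,-0.2355]],"gripper":[0,0,0,0,0,0,0,0]}' 20
```

```text
t: 2.2
tcp_pos: [0.3926, -0.2313, 0.1835]
ee_rot: [3.141, -0.001, -0.388]
wrist_force: [1.2, -1.0, 0.2]
finger_gap: 0.0364
finger_force: 0.0
```

```bash
python3 -m jog '{"translation":[[0.145,0.29,-0.08],[0.145,0.29,-0.08],[0.145,0.29,-0.08],[0.145,0.29,-0.08],[0.145,0.29,-0.1],[0.145,0.29,-0.12],[0.145,0.29,-0.12],[0.145,0.29,-0.12]],"dr":[[0,0,0],[0,0,0],[0,0,0],[0,0,0],[0,0,0],[0,0,0],[0,0,0],[0,0,0]],"gripper":[0,0,0,0,0,0,0,0]}'
python3 - <<'E'
from h import *
c=cap('wrist','w1.png'); print(robot.read_state()['tcp_pos'],robot.read_state()['wrist_force'])
for n in('wrist','top'):
  if n=='top':c=cap('top')
  for k in('wheel_top','wheel','pointer','mark'):
    for r in robot.place_of(n,k)[:1]: print(n,k,round(r['score'],2),w(c,r['point']).round(4),np.round(px(c,w(c,r['point']))))
E
```

```text
t: 3.0
tcp_pos: [0.4791, -0.0592, 0.1116]
ee_rot: [3.141, 0.0, -0.387]
wrist_force: [0.0, -0.1, -0.7]
finger_gap: 0.0008
finger_force: 0.0
[ 0.47923417 -0.05938001  0.11187796] [-0.71355359 -0.08709906  1.14817417]
wrist wheel_top 0.62 [ 0.492  -0.0323  0.0721] [241. 229.]
wrist wheel 0.72 [ 0.4936 -0.0353  0.0435] [248. 216.]
wrist mark 0.77 [0.5153 0.1178 0.0303] [ 86. 253.]
top wheel_top 0.89 [ 0.4909 -0.0343  0.0692] [328. 235.]
top pointer 0.65 [0.4955 0.0676 0.0336] [277. 233.]
top mark 0.55 [0.517  0.1221 0.0285] [251. 222.]
```

View pics/w1.png

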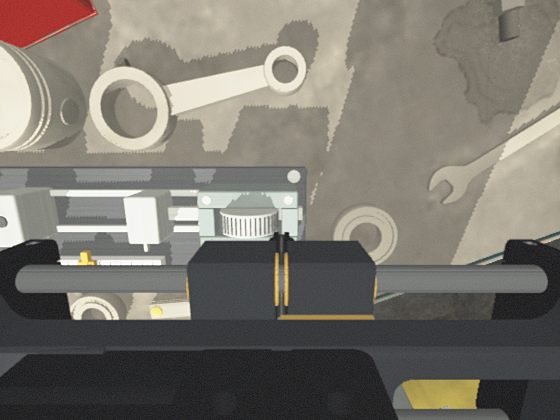

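```bash
python3 -m jog '{"translation":[[0.012,0.024,-0.03],[0.012,0.024,-0.055],[0.012,0.024,-0.064],[0.012,0.024,-0.066],[0.012,0.024,-0.068],[0.012,0.024,-0.07],[0.012,0.024,-0.071],[0.012,0.024,-0.071]],"dr":[[0,0,0],[0,0,0],[0,0,0],[0,0,0],[0,0,0],[0,0,0],[0,0,0],[0,0,0]],"gripper":[0,0,0,0,0,0,0,0]}'
```

```text
t: 4.3
tcp_pos: [0.4864, -0.0448, 0.0692]
ee_rot: [3.142, -0.001, -0.387]
wrist_force: [-0.1, -0.8, 2.4]
finger_gap: 0.0007
finger_force: 1.2
```

```bash
python3 -m jog '{"translation":[[0,0,-0.0008],[0,0,-0.0008],[0,0,-0.0008]],"dr":[[0,0,0],[0,0,0],[0,0,0]],"gripper":[0,0,0]}'; python3 -m jog '{"translation":[[0,0,-0.0008],[0,0,-0.0008],[0,0,-0.0008]],"dr":[[0,0,0],[0,0,0],[0,0,0]],"gripper":[0,0,0]}'
```

```text
t: 4.6
tcp_pos: [0.4865, -0.0449, 0.0689]
ee_rot: [3.141, -0.001, -0.387]
wrist_force: [-1.5, -1.1, 8.3]
finger_gap: 0.0
finger_force: 4.1
t: 4.9
tcp_pos: [0.4865, -0.045, 0.0687]
ee_rot: [3.141, -0.001, -0.387]
wrist_force: [-2.8, -2.4, 12.4]
finger_gap: 0.0004
finger_force: 6.5
```

```bash
python3 -m jog '{"translation":[[0.0025,0.006,0.0004],[0.005,0.0123,0.0006],[0.0075,0.0185,0.0007],[0.0075,0.0185,0.0007]],"dr":[[0,0,0],[0,0,0],[0,0,0],[0,0,0]],"gripper":[0,0,0,0]}';  python3 -m jog '{"translation":[[0.0025,0.006,0],[0.005,0.0123,0],[0.0075,0.0185,0],[0.0075,0.0185,0]],"dr":[[0,0,0],[0,0,0],[0,0,0],[0,0,0]],"gripper":[0,0,0,0]}'
python3 - <<'E'
from h import *
c=cap('top','t2.png')
for k in('pointer','mark'):
    for r in robot.place_of('top',k)[:1]: print(k,round(r['score'],2),w(c,r['point']).round(4),np.round(px(c,w(c,r['point'])),1))
i=cv2.imread('pics/t2.png')[195:255,225:305];cv2.imwrite('pics/t2c.png',cv2.resize(i,None,fx=10,fy=10,interpolation=cv2.INTER_CUBIC))
E
```

```text
t: 5.3
tcp_pos: [0.4914, -0.0333, 0.0699]
ee_rot: [-3.141, -0.002, -0.387]
wrist_force: [-3.1, 2.7, 23.9]
finger_gap: 0.0005
finger_force: 12.2
t: 5.7
tcp_pos: [0.4953, -0.0222, 0.0683]
ee_rot: [3.142, -0.0, -0.387]
wrist_force: [-0.3, -0.8, -0.4]
finger_gap: 0.0007
finger_force: 0.0
pointer 0.53 [0.5015 0.0782 0.0303] [271.5 229.9]
mark 0.4 [0.517  0.1199 0.0314] [251.5 222.2]
```

View pics/t2c.png

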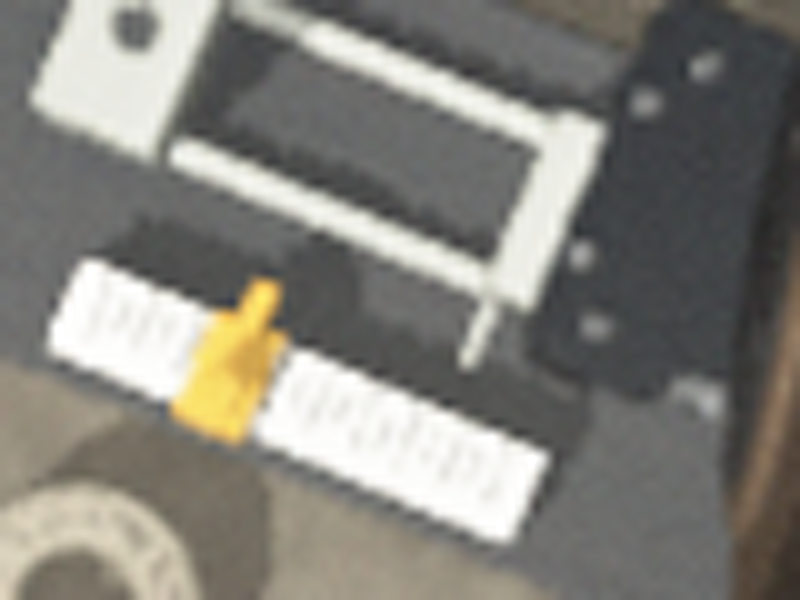

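```bash
python3 -m jog '{"translation":[[0,0,0.012],[-0.0151,-0.037,0.012],[-0.0151,-0.037,0.012],[-0.0151,-0.037,0.006],[-0.0151,-0.037,0.002],[-0.0151,-0.037,0],[-0.0151,-0.037,-0.0004],[-0.0151,-0.037,-0.0004]],"dr":[[0,0,0],[0,0,0],[0,0,0],[0,0,0],[0,0,0],[0,0,0],[0,0,0],[0,0,0]],"gripper":[0,0,0,0,0,0,0,0]}';  python3 -m jog '{"translation":[[0.0013,0.0031,0.001],[0.0032,0.0077,0.0018],[0.005,0.0123,0.002],[0.0075,0.0185,0.002],[0.01,0.0247,0.002],[0.0113,0.0278,0.0018],[0.0126,0.0309,0.0015],[0.0126,0.0309,0.0015]],"dr":[[0,0,0],[0,0,0],[0,0,0],[0,0,0],[0,0,0],[0,0,0],[0,0,0],[0,0,0]],"gripper":[0,0,0,0,0,0,0,0]}'
python3 - <<'E'
from h import *
c=cap('top','t3.png')
for k in('pointer','mark'):
    for r in robot.place_of('top',k)[:1]: print(k,round(r['score'],2),w(c,r['point']).round(4),np.round(px(c,w(c,r['point'])),1))
E
```

```text
t: 6.65
tcp_pos: [0.4864, -0.0446, 0.0687]
ee_rot: [3.141, -0.001, -0.386]
wrist_force: [-3.6, -3.3, 15.2]
finger_gap: 0.0003
finger_force: 8.3
t: 7.45
tcp_pos: [0.4943, -0.0254, 0.0691]
ee_rot: [-3.141, -0.001, -0.386]
wrist_force: [1.1, 2.2, 6.3]
finger_gap: 0.0002
finger_force: 3.2
pointer 0.69 [0.5083 0.0896 0.033 ] [266.1 226.5]
mark 0.51 [0.5172 0.1247 0.0291] [249.3 222.1]
```

```bash
python3 -m jog '{"translation":[[0,0,0.012],[-0.0126,-0.0309,0.012],[-0.0126,-0.0309,0.012],[-0.0126,-0.0309,0.006],[-0.0126,-0.0309,0.002],[-0.0126,-0.0309,-0.0008],[-0.0126,-0.0309,-0.0014],[-0.0126,-0.0309,-0.0014]],"dr":[[0,0,0],[0,0,0],[0,0,0],[0,0,0],[0,0,0],[0,0,0],[0,0,0],[0,0,0]],"gripper":[0,0,0,0,0,0,0,0]}';  python3 -m jog '{"translation":[[0.0013,0.0031,0.001],[0.0032,0.0077,0.0018],[0.005,0.0123,0.002],[0.0075,0.0185,0.002],[0.01,0.0247,0.002],[0.0113,0.0278,0.0018],[0.0126,0.0309,0.0015],[0.0126,0.0309,0.0015]],"dr":[[0,0,0],[0,0,0],[0,0,0],[0,0,0],[0,0,0],[0,0,0],[0,0,0],[0,0,0]],"gripper":[0,0,0,0,0,0,0,0]}'
python3 - <<'E'
from h import *
c=cap('top','t4.png')
for k in('pointer','mark'):
    for r in robot.place_of('top',k)[:1]: print(k,round(r['score'],2),w(c,r['point']).round(4),np.round(px(c,w(c,r['point'])),1))
E
python3 -m jog '{"translation":[[0,0,0.012],[-0.0126,-0.0309,0.012],[-0.0126,-0.0309,0.012],[-0.0126,-0.0309,0.006],[-0.0126,-0.0309,0.002],[-0.0126,-0.0309,-0.0008],[-0.0126,-0.0309,-0.0014],[-0.0126,-0.0309,-0.0014]],"dr":[[0,0,0],[0,0,0],[0,0,0],[0,0,0],[0,0,0],[0,0,0],[0,0,0],[0,0,0]],"gripper":[0,0,0,0,0,0,0,0]}'
```

```text
t: 8.4
tcp_pos: [0.4863, -0.0446, 0.0687]
ee_rot: [3.141, -0.0, -0.386]
wrist_force: [-4.1, -2.8, 16.2]
finger_gap: 0.0003
finger_force: 8.1
t: 9.2
tcp_pos: [0.4941, -0.0254, 0.0691]
ee_rot: [-3.141, -0.0, -0.386]
wrist_force: [-0.5, 2.2, 5.9]
finger_gap: 0.0002
finger_force: 3.2
pointer 0.55 [0.5097 0.1005 0.0319] [260.8 225.8]
mark 0.46 [0.5095 0.0975 0.0304] [262.3 226. ]
t: 10.15
tcp_pos: [0.4863, -0.0446, 0.0687]
ee_rot: [3.141, -0.0, -0.386]
wrist_force: [-4.9, -2.5, 15.2]
finger_gap: 0.0008
finger_force: 7.7
```

Pointer has advanced about 12 mm per stroke; about 24 mm is left. One more full stroke, then a precise measurement.

```bash
python3 -m jog '{"translation":[[0.0013,0.0031,0.001],[0.0032,0.0077,0.0018],[0.005,0.0123,0.002],[0.0075,0.0185,0.002],[0.01,0.0247,0.002],[0.0113,0.0278,0.0018],[0.0126,0.0309,0.0015],[0.0126,0.0309,0.0015]],"dr":[[0,0,0],[0,0,0],[0,0,0],[0,0,0],[0,0,0],[0,0,0],[0,0,0],[0,0,0]],"gripper":[0,0,0,0,0,0,0,0]}'
python3 - <<'E'
from h import *
c=cap('top','t5.png')
for k in('pointer','mark'):
    for r in robot.place_of('top',k)[:2]: print(k,round(r['score'],2),w(c,r['point']).round(4),np.round(px(c,w(c,r['point'])),1))
c=cap('wrist');
for k in('pointer','mark'):
    for r in robot.place_of('wrist',k)[:2]: print(k,round(r['score'],2),w(c,r['point']).round(4))
i=cv2.imread('pics/t5.png')[195:255,225:305];cv2.imwrite('pics/t5c.png',cv2.resize(i,None,fx=10,fy=10,interpolation=cv2.INTER_CUBIC))
E
```

```text
t: 10.95
tcp_pos: [0.4941, -0.0255, 0.0691]
ee_rot: [-3.141, -0.0, -0.386]
wrist_force: [0.4, 2.4, 5.5]
finger_gap: 0.0005
finger_force: 3.2
pointer 0.63 [0.5176 0.111  0.0324] [255.9 221.9]
mark 0.53 [0.5159 0.122  0.0282] [250.6 222.7]
pointer 0.98 [0.512  0.1153 0.0274]
pointer 0.33 [ 0.4907 -0.0328  0.0457]
```

View pics/t5c.png

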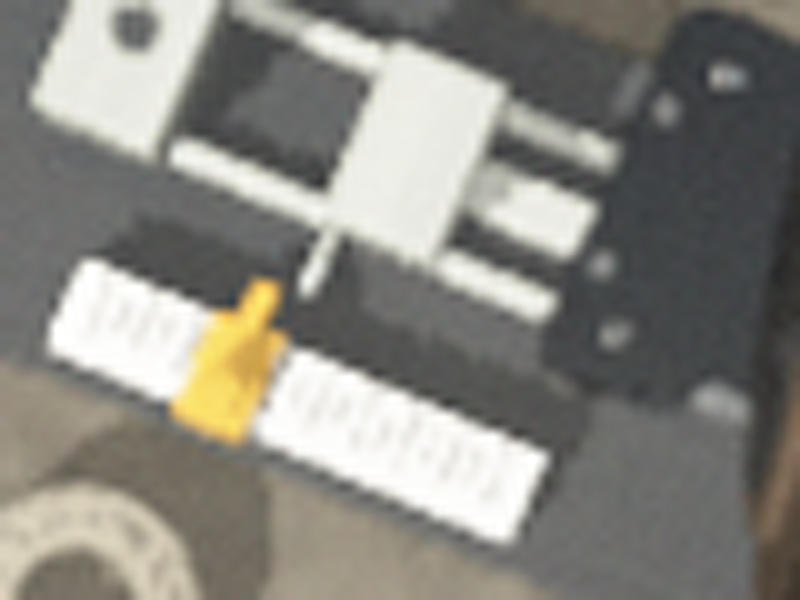

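Pointer tip at crop (308,297) and tongue tip at (267,280) leave about 9.2 mm along the gauge, or about 15.5 mm of rim. I'll do a shorter final stroke.

```bash
python3 -m jog '{"translation":[[0,0,0.012],[-0.0126,-0.0309,0.012],[-0.0126,-0.0309,0.012],[-0.0126,-0.0309,0.006],[-0.0126,-0.0309,0.002],[-0.0126,-0.0309,-0.0008],[-0.0126,-0.0309,-0.0014],[-0.0126,-0.0309,-0.0014]],"dr":[[0,0,0],[0,0,0],[0,0,0],[0,0,0],[0,0,0],[0,0,0],[0,0,0],[0,0,0]],"gripper":[0,0,0,0,0,0,0,0]}'; python3 -m jog '{"translation":[[0.0013,0.0031,0.001],[0.0032,0.0077,0.0018],[0.005,0.0123,0.002],[0.0075,0.0185,0.002],[0.0097,0.0239,0.002],[0.0097,0.0239,0.002],[0.0097,0.0239,0.002]],"dr":[[0,0,0],[0,0,0],[0,0,0],[0,0,0],[0,0,0],[0,0,0],[0,0,0]],"gripper":[0,0,0,0,0,0,0]}'; python3 -m jog '{"translation":[[0,0,0.02],[0,0,0.06],[0,0,0.1],[0,0,0.1],[0,0,0.1]],"dr":[[0,0,0],[0,0,0],[0,0,0],[0,0,0],[0,0,0]],"gripper":[0,0,0,0,0]}'
python3 - <<'E'
from h import *
c=cap('top','t6.png')
for n in('top','wrist','scene'):
  c=cap(n,n+'6.png')
  for k in('pointer','mark'):
    for r in robot.place_of(n,k)[:1]: print(n,k,round(r['score'],2),w(c,r['point']).round(4),np.round(px(c,w(c,r['point']))))
i=cv2.imread('pics/t6.png')[195:255,225:305];cv2.imwrite('pics/t6c.png',cv2.resize(i,None,fx=10,fy=10,interpolation=cv2.INTER_CUBIC))
E
```

```text
t: 12.05
tcp_pos: [0.4863, -0.0446, 0.0688]
ee_rot: [3.141, -0.0, -0.386]
wrist_force: [-3.3, -2.6, 14.7]
finger_gap: 0.0005
finger_force: 7.4
t: 12.75
tcp_pos: [0.4925, -0.0297, 0.0699]
ee_rot: [-3.141, -0.001, -0.386]
wrist_force: [-1.9, 2.9, 11.4]
finger_gap: 0.0008
finger_force: 5.9
t: 13.25
tcp_pos: [0.4921, -0.0301, 0.1297]
ee_rot: [-3.142, -0.001, -0.387]
wrist_force: [-0.5, -0.2, 0.2]
finger_gap: 0.0011
finger_force: 0.0
top pointer 0.96 [0.5204 0.1191 0.0291] [252. 221.]
top mark 0.57 [0.5174 0.1259 0.0289] [249. 222.]
wrist pointer 0.6 [0.5169 0.1233 0.027 ] [126. 246.]
wrist mark 0.6 [0.5161 0.1193 0.0318] [128. 247.]
scene pointer 0.97 [0.5169 0.122  0.0266] [277. 244.]
scene mark 0.61 [0.5137 0.1196 0.0242] [279. 245.]
```

View pics/t6c.png

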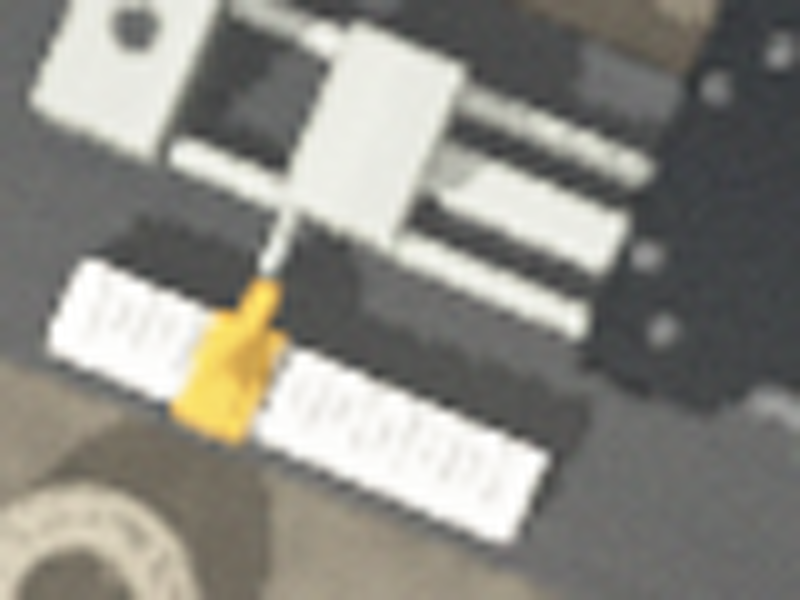

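View pics/wrist6.png

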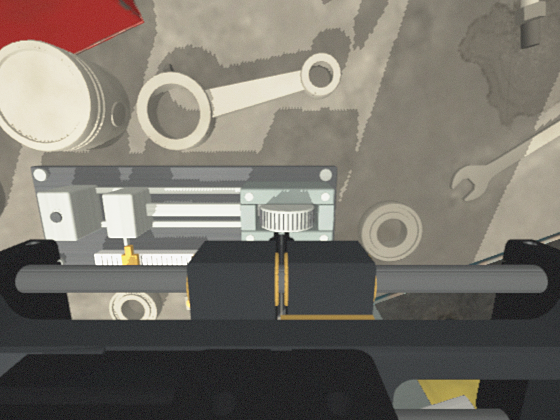

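The pointer at crop (268,270) lines up with the tongue at (265,283) to well under 1 mm in the top view, and the wrist view agrees at about (128,245). The finger is clear, at z = 0.13 m.

```bash
python3 -c "
from bench import robot
print(robot.close_job())"
```

```text
the job is handed in; nothing more can be done
None
```

I rolled the wheel with five finger strokes until the jaw's pointer stood opposite the mark tongue, within about 1 mm in the pictures, lifted the finger clear, and handed the job in at about 13 s; no verdict was returned.

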